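# Tighten the spindle lock ring with the pin spanner

### The arm

A 6-joint arm with a two-finger parallel gripper is mounted at the origin on a cart in front of the work surface, level with it; the furniture and walls round the work are solid. World frame = base frame: x ahead of the robot, y to its left, z up, the work surface at z = 0. Lengths are in m, angles in rad, forces in N, time in s.
With the tool pointing down it reaches from about 0.375 to 0.9 m from the base axis. Payload 3.1 kg.
Tool frame: the origin (TCP) lies midway between the tips of the shut fingers; the grasp point (between the pads) lies grip_point_offset behind it (grip_point_offset is the distance from the TCP to the grasp point, in m); y points along the fingers, z is the direction in which the jaws open and shut, and the axes are right-handed (so a half turn about y gives the same grasp; the last joint's range is limited). The gripper opens to 87 mm and grips with 3 to 60 N. Pads are 19 mm wide; open, the fingers measure 117 mm over their backs; the gripper's body (75 mm by 190 mm) begins 51 mm behind the grasp point.
Start: joints at [-0.178, 0.527, 1.433, -0, 1.181, -0.178], TCP at [0.625, 0, 0.223] pointing down, gripper open.
Joint ranges: [-3.08, 3.08], [-0.75, 2.2], [0.22, 2.44], [-1.43, 4.57], [0, 2.65], [-2.85, 2.85]. Speed limits (rad/s): [2.79, 2.79, 3.14, 3.14, 3.14, 3.14].

### API

Orientations are given as a unit quaternion [x, y, z, w].
In Python, from rig import * gives the robot as it stands.
- The arm moves only by the tool jog_arm, never from a script. Its argument "increments" is a list that holds one entry, the list of rows, each a list of 7 numbers: the turn, a rotation vector about the world's x, y, z in degrees, then the shift along the world's x, y, z in m, then the closure, from -1 (fully open) to 1 (shut), so that 0 is half open. In form: [[[rx, ry, rz, x, y, z, jaw], ...]]. A call has 1 to 8 rows; each row is the pose to reach, as a shift and turn from the pose measured when the call began; what a row does not reach only later rows make up. A row lasts 1/10 s, in which the tool goes at most 50 mm and 8.59 degrees, less where a joint would pass 70% of its speed; a pose out of reach is approached as far as the arm can. A call with a gripper value outside its range is refused whole. The fingers move at their own pace and stop on an object; "squeeze" is the grip in N (left out, the last holds). Time passes only in rows, so rows that repeat a pose let the fingers close. It gives the time, the measured TCP pose, the force and the opening at its end, in the units of the state.
- get_obs(): the state, without advancing time (a new reading comes with each control period).
- camera(name): name is "scene" or "side" or "wrist"; returns the picture (400x640x3 uint8, red, green, blue); there is no depth.
- camera_info(name): a dict with "K" (3x3 intrinsics, pixels), "k1" (the pictures are not rectified: a ray, as slopes to the right and down, at radius r is drawn at 1 + k1 r^2 times it, then the intrinsics apply), "R" (3x3) and "t" (3): a world point X has camera coordinates R X + t. Camera axes: x right, y down, z forward; pixel columns grow to the right and rows downward; lengths in m; the calibration is good to about 2 mm. A picture is of the moment at which its call begins: read the wrist's pose just before it. camera_info takes no time and is no camera call; for the wrist camera it gives the pose at the moment of the call.
- hand_in(): hands the job in, once; it reports no verdict.
The state is a dict: "time": time; "q": joint angles; "joint_velocities": joint speeds; "joint_torque": joint torques, N m; "position": TCP position; "tool_rot": TCP orientation; "ft_force": force on the tool from outside, world axes, zero at the start; "moment": the same for the moment, N m; "grip_width": finger opening in m.
Only numpy, scipy, OpenCV 4.12 (cv2) and the standard library are available. Lean on these libraries where they do the work, as an engineer would, in place of code of your own. Each camera call takes 0.05 s, during which the arm holds its last target.

### The job

Pull the cabinet's drawer open and take out the two-pin spanner. Set both of its prongs down into a pair of opposite holes of the lock ring on the spindle head, and with the spanner (not with the fingers) turn the ring clockwise, seen from above, until it comes up tight against its stop. Then lift the spanner off and lay it back down flat in the open drawer, without shoving about the loose things on the bench.

Things in the scene. Friction and masses are not known exactly. Their poses are not given: they have to be found in the camera images.
- cabinet_drawer0 (a joint): travel of the drawer of the low wooden cabinet, m: 0 shut, 0.149 fully out; starts 0 to 0.015. It slides towards the cabinet's front (the cabinet's -x, roughly towards the robot) against about 1 N of friction plus 4 N per m/s.
- cabinet: low fixed wooden cabinet with one drawer, 220 mm deep (x), 280 mm wide (y), 90 mm high; origin at the centre of its underside; its front looks along its -x. With the drawer 140 mm out, the cabinet's top covers only what lies more than 45 mm behind the drawer's middle.
- cabinet_drawer0_handle (a point): middle of the drawer's handle: a level round steel bar, 11 mm thick, 120 mm long, 52 mm over the bench. Two 8 mm stays, 51 mm either side of the middle, hold it 35 mm off the drawer front: a gap of 29 mm behind it, open above. The front's upper edge is 25 mm higher than the bar's middle. x into the cabinet (drawer opens along -x), y along the bar, z up.
- drawer_floor (a point): centre of the drawer's inner floor, on its upper face, 22 mm over the bench; x into the cabinet, y along the drawer's width, z up. Moves with the drawer. Inside, the drawer is 175 mm deep and 238 mm wide, its side and back walls 46 mm high over the floor, its front board 55 mm.
- pin_spanner: dark steel two-pin spanner, 0.15 to 0.3 kg, 159 mm long, standing in the drawer prongs down, handle to the left. Origin midway between the prong tips, at tip level; z up, handle along -x. Cross head 84 mm wide (y), 20 mm (x), 16 to 28 mm over tip level. Handle bar 14 mm wide, 20 to 46 mm over tip level, ends at x = -142 mm in a 14 mm thick foot down to tip level, so it stands level.
- prong_a (a point): tip of the spanner's prong at its y = +32 mm: a round pin, 8 mm thick with a round tip, 16 mm long under the cross head
- prong_b (a point): tip of the spanner's other prong, alike, at its y = -32 mm
- handle_grip (a point): point in the spanner's handle bar, 55 mm behind its origin and 34 mm over prong tip level, about at its centre of mass: a good place to grip, across the 14 mm width
- spindle_head: fixed grey cast spindle head on a square base plate (124 mm, 10 mm thick); origin at the centre of its underside, z up. Above the plate it is at most 100 mm across. The ring on its top is turned by the spanner.
- lock_face (a point): centre of the lock ring's flat upper face, on its upright axis, 70 mm over the bench. The steel ring is 92 mm across; in its face are six round holes, 12 mm wide, 14 mm deep, every 60 degrees on a circle of 32 mm radius. Nothing listed tells which way the holes stand (this point does not turn with the ring): look or feel for them. The spindle end stays below the face.
- lock_ring (a joint): turn of the lock ring, rad: 0 loose, 1.0 hard against its stop (tight); grows clockwise seen from above; starts at 0.25 to 0.55. It turns against steady friction of about 0.35 N m and stays where it is left; a light press (under 10 N) of the prongs on its face does not turn it.
- bowl: small brown turned bowl, 69 mm wide, 35 mm high, loose bystander; origin under its centre
- wax_tin: flat round tin, 71 mm wide, 24 mm high, loose bystander; origin under its centre
- oak: brown wooden block 62 x 62 x 40 mm, loose bystander; origin under its centre
- jar: clear jar with a yellowish lid, 63 mm wide, 76 mm high, loose bystander; origin under its centre

How it is judged:
By the outcome, as a careful person would: the job done as asked, in the order asked, and still so for the second after the job is handed in, with the robot touching nothing.
It also fails if it takes over 67 s, if anything falls off the work surface, if the arm or the gripper's body presses on something with over 40 N, if the wrist force passes 120 N, or if a joint passes its speed limit or range.

## Working session

There is one attempt and no reset: what is moved stays moved. The work goes in short steps, Python scripts to look and compute and a tool call to move; the robot and the scene stay as the last step left them, time stands still between calls to the robot, and variables do not carry over. Pictures are saved under pics/ and viewed, and the job is handed in when it is done.

Besides the shell and the picture viewer there is one more tool, called in YAML: its name, and indented under it one key for each argument. jog_arm: Moves the arm, as the interface text tells. Its arguments: {"type":"object","properties":{"increments":{"type":"array","items":{"type":"array","items":{"type":"array","items":{"type":"number"}}}},"squeeze":{"type":"number"}},"required":["increments"]}

```bash
ls; mkdir -p pics
cat > h.py <<'E'
from rig import *
import numpy as np, cv2
from scipy.spatial.transform import Rotation as Rn
def snap(n,f):
    o=get_obs(); ci=camera_info(n); im=camera(n); cv2.imwrite(f'pics/{f}.png',cv2.cvtColor(im,cv2.COLOR_RGB2BGR)); np.savez(f'pics/{f}.npz',im=im,**{k:np.array(v) for k,v in ci.items()}); return im
def ray(f,u,v):
    c=np.load(f'pics/{f}.npz');K=c['K'];k1=float(c['k1'])
    d=np.array([(u-K[0,2])/K[0,0],(v-K[1,2])/K[1,1]]);s=d.copy()
    for _ in range(30): s=d/(1+k1*(s@s))
    R=c['R'];t=c['t'];return -R.T@t, R.T@np.array([s[0],s[1],1])
def on(f,u,v,z):
    o,d=ray(f,u,v); return (o+d*(z-o[2])/d[2]).round(4)
def proj(f,X):
    c=np.load(f'pics/{f}.npz');K=c['K'];k1=float(c['k1']);p=c['R']@np.array(X)+c['t'];s=p[:2]/p[2];s=s*(1+k1*(s@s));return (K[0,0]*s[0]+K[0,2],K[1,1]*s[1]+K[1,2])
E
python3 - <<'E'
from h import *
o=get_obs(); print(o)
for n in ['scene','side','wrist']: snap(n,n+'0')
E
```

```text
pics
{'time': 0.0, 'q': array([-1.78500351e-01,  5.28503306e-01,  1.43389678e+00,  1.05834693e-05,
        1.18141661e+00, -1.78508290e-01]), 'joint_velocities': array([-0.0003573 , -0.00104963, -0.00163036, -0.00047185,  0.00057207,
        0.00029957]), 'joint_torque': array([-5.45745443e-04, -4.40045428e+01, -1.76593530e+01,  6.32597599e-02,
        5.83207863e-02, -1.53719384e-04]), 'position': array([6.24261718e-01, 1.65484903e-04, 2.21550592e-01]), 'tool_rot': array([-0.50044628,  0.50064659, -0.49935084,  0.49955506]), 'ft_force': array([ 0.31796625,  0.80475455, -0.28195733]), 'moment': array([ 0.00023881, -0.01656789,  0.07264858]), 'grip_width': 0.08714678041365506}
```

View pics/scene0.png

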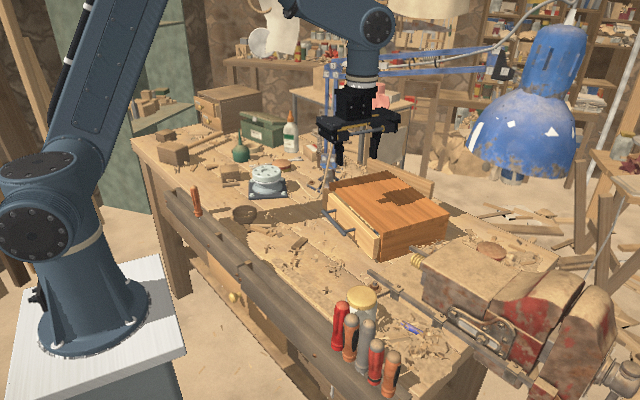

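View pics/side0.png

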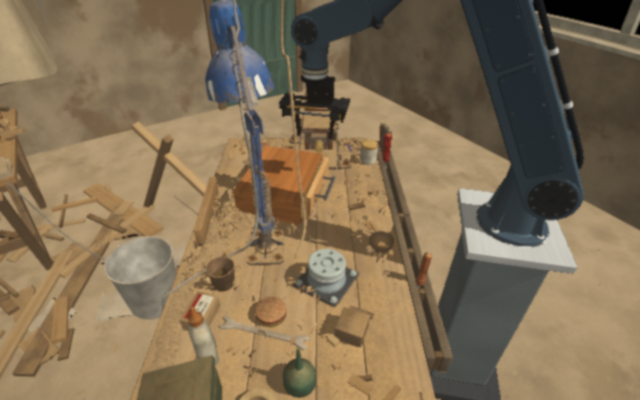

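View pics/wrist0.png

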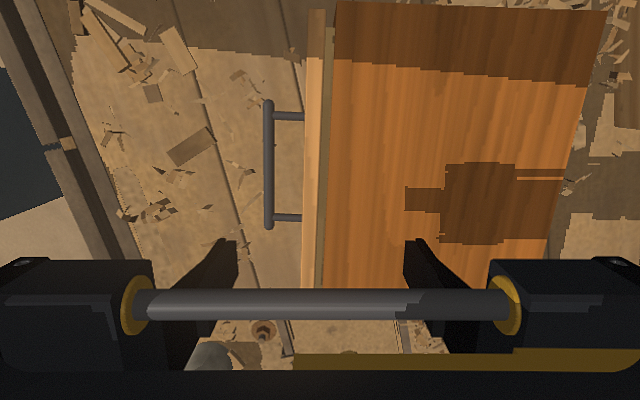

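Run:
```python
from h import *
for n in ['scene','side','wrist']:
    c=camera_info(n);R=np.array(c['R']);print(n,np.array(c['K'])[0,0],c['k1'],-R.T@c['t'],R[2])
import rig;print(getattr(rig,'grip_point_offset',None), [x for x in dir(rig) if x[0]!='_'])
print(Rn.from_quat(get_obs()['tool_rot']).as_matrix().round(3))
```

```text
scene 380.75982121799296 -0.04775076266680645 [ 0.13983709 -0.70190795  0.59944746] [ 0.42014137  0.76020954 -0.49554282]
side 383.5469134785419 -0.0581732322811682 [0.41046743 0.99153014 0.75302503] [ 0.15207146 -0.78365206 -0.60229869]
wrist 342.3481186199751 0.018916219657165948 [0.62499605 0.08293702 0.38431487] [-0.00134988 -0.29661723 -0.95499549]
0.0187 ['Unreachable', 'camera', 'camera_info', 'get_obs', 'grip_point_offset', 'hand_in']
[[-0.    -0.002  1.   ]
 [-1.     0.    -0.   ]
 [-0.    -1.    -0.002]]
```

The wrist view shows the handle bar from (268,103) to (268,226), with the drawer front at its right. In the side view the ring is near (327,262).

Run:
```python
from h import *
for p in [(268,103),(268,165),(268,226)]: print(on('wrist0',*p,.052))
print('front edge',on('wrist0',310,15,.077),on('wrist0',305,280,.077))
print('ring', on('side0',327,262,.07), on('scene0',267,174,.07))
print('bowl', on('side0',381,240,.03), on('scene0',244,213,.03))
print('jar', on('side0',369,150,.07), on('scene0',362,300,.076))
print('tin', on('side0',270,312,.024), on('scene0',282,165,.024))
print('oak', on('side0',351,328,.02), on('scene0',172,155,.02))
im=np.load('pics/side0.npz')['im'];a=cv2.resize(im[210:360,180:440],None,fx=3,fy=3,interpolation=cv2.INTER_CUBIC);cv2.imwrite('pics/s0c.png',a[:,:,::-1])
```

```text
[0.5757 0.0741 0.052 ]
[0.573  0.0154 0.052 ]
[ 0.57   -0.0491  0.052 ]
front edge [0.6163 0.1423 0.077 ] [ 0.6089 -0.0978  0.077 ]
ring [0.5156 0.3476 0.07  ] [0.5126 0.3172 0.07  ]
bowl [0.3916 0.1969 0.03  ] [0.3916 0.1917 0.03  ]
jar [ 0.4705 -0.2224  0.07  ] [ 0.4688 -0.2793  0.076 ]
tin [0.6203 0.4853 0.024 ] [0.6197 0.4497 0.024 ]
oak [0.434  0.4856 0.02  ] [0.2859 0.7296 0.02  ]
```

View pics/s0c.png

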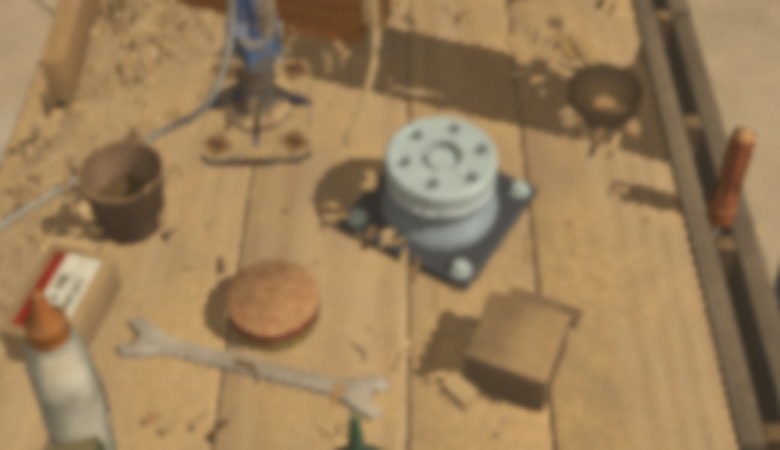

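The handle middle is about (0.573, 0.013) and the cabinet's yaw about -2.3°. The side crop shows the ring's six holes, with the oak block, tin and bowl clear of it. I'm approaching the handle.

jog_arm:
  increments:
    - [[0, 0, -2.3, -0.02, 0.005, -0.03, 0.45], [0, 0, -2.3, -0.04, 0.01, -0.06, 0.45], [0, 0, -2.3, -0.051, 0.0125, -0.09, 0.45], [0, 0, -2.3, -0.051, 0.0125, -0.1, 0.45], [0, 0, -2.3, -0.051, 0.0125, -0.1, 0.45], [0, 0, -2.3, -0.051, 0.0125, -0.1, 0.45]]
  squeeze: 20

```text
time: 0.75
position: [0.5755, 0.0122, 0.1227]
tool_rot: [0.49, -0.51, 0.51, -0.49]
ft_force: [-0.4, 0.3, 1.5]
grip_width: 0.0469
```

Run:
```python
from h import *
snap('wrist','w1'); print(get_obs()['position'],get_obs()['grip_width'])
```

```text
[0.57578005 0.01213232 0.12318271] 0.043140917330417944
```

View pics/w1.png

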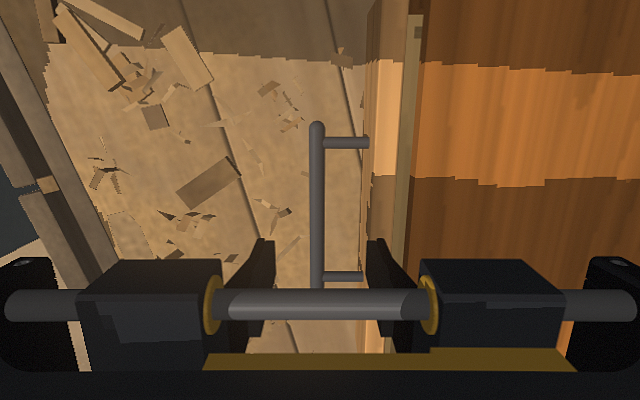

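The bar sits at u≈317, between the fingers, which are still closing.

Run:
```python
from h import *
for p in [(317,125),(317,200),(317,285)]: print(on('w1',*p,.052))
```

```text
[0.5763 0.0746 0.052 ]
[0.574  0.0222 0.052 ]
[ 0.571  -0.0465  0.052 ]
```

jog_arm:
  increments:
    - [[0, 0, 0, -0.002, 0, 0, 0.45], [0, 0, 0, -0.002, 0, 0, 0.45], [0, 0, 0, -0.002, 0, 0, 0.45], [0, 0, 0, -0.002, 0, -0.01, 0.45], [0, 0, 0, -0.002, 0, -0.02, 0.45]]

```text
time: 1.3
position: [0.5739, 0.0121, 0.1028]
tool_rot: [0.489, -0.509, 0.511, -0.49]
ft_force: [0.3, -0.6, 0.2]
grip_width: 0.0242
```

jog_arm:
  increments:
    - [[0, 0, 0, 0, 0.001, -0.02, 0.45], [0, 0, 0, 0, 0.001, -0.04, 0.45], [0, 0, 0, 0, 0.001, -0.06, 0.45], [0, 0, 0, 0, 0.001, -0.066, 0.45], [0, 0, 0, 0, 0.001, -0.066, 0.7], [0, 0, 0, 0, 0.001, -0.066, 1], [0, 0, 0, 0, 0.001, -0.066, 1], [0, 0, 0, 0, 0.001, -0.066, 1]]
  squeeze: 25

```text
time: 2.1
position: [0.5741, 0.0131, 0.0373]
tool_rot: [0.489, -0.509, 0.511, -0.491]
ft_force: [0.7, 0.3, -2.7]
grip_width: 0.01
```

jog_arm:
  increments:
    - [[0, 0, 0, -0.01, 0.0004, 0, 1], [0, 0, 0, -0.03, 0.0012, 0, 1], [0, 0, 0, -0.05, 0.002, 0, 1], [0, 0, 0, -0.07, 0.0028, 0, 1], [0, 0, 0, -0.09, 0.0036, 0, 1], [0, 0, 0, -0.11, 0.0044, 0, 1], [0, 0, 0, -0.125, 0.005, 0, 1], [0, 0, 0, -0.125, 0.005, 0, 1]]

```text
time: 2.9
position: [0.4445, 0.0186, 0.0373]
tool_rot: [-0.491, 0.511, -0.509, 0.489]
ft_force: [-1.3, -0.2, -6.8]
grip_width: 0.0102
```

jog_arm:
  increments:
    - [[0, 0, 0, -0.006, 0.0002, 0.0005, 1], [0, 0, 0, -0.01, 0.0004, 0.001, 1], [0, 0, 0, -0.014, 0.0006, 0.001, 1], [0, 0, 0, -0.014, 0.0006, 0.001, 1], [0, 0, 0, -0.014, 0.0006, 0.001, 1]]

```text
time: 3.4
position: [0.4311, 0.0191, 0.0375]
tool_rot: [-0.49, 0.511, -0.509, 0.489]
ft_force: [1.6, 0.8, -24.9]
grip_width: 0.01
```

jog_arm:
  increments:
    - [[0, 0, 0, 0, 0, -0.001, 0.4], [0, 0, 0, 0, 0, -0.001, 0.4], [0, 0, 0, 0, 0, 0, 0.4], [0, 0, 0, 0, 0, 0.03, 0.4], [0, 0, 0, 0, 0, 0.075, 0.4], [0, 0, 0, 0.03, 0.01, 0.12, -0.2], [0, 0, 0, 0.06, 0.03, 0.15, -0.2], [0, 0, 0, 0.09, 0.05, 0.18, -0.2]]

```text
time: 4.2
position: [0.5221, 0.0695, 0.2212]
tool_rot: [0.489, -0.51, 0.511, -0.49]
ft_force: [1.9, -0.7, -1.4]
grip_width: 0.0426
```

Run:
```python
from h import *
snap('wrist','w2'); print(get_obs()['position'],get_obs()['grip_width']);snap('scene','s2');snap('side','d2')
```

```text
[0.53179847 0.07200409 0.2267961 ] 0.046123524360177845
```

View pics/w2.png

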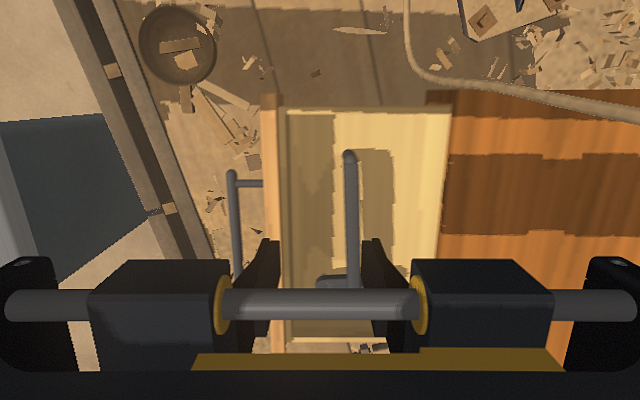

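View pics/s2.png

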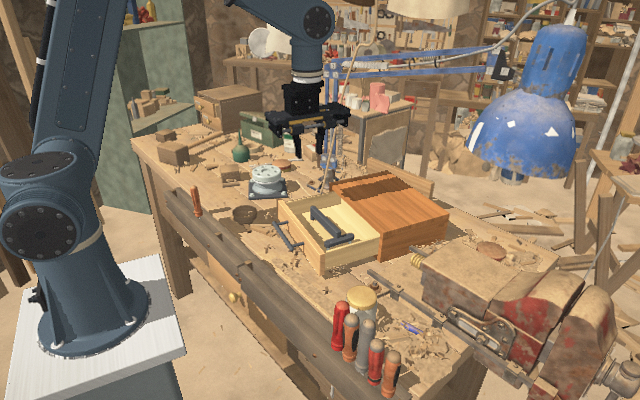

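The drawer is open. The spanner's handle bar runs along u≈351 from v≈150 down to the cross head near v≈280, and the bowl is at (178,45).

Run:
```python
from h import *
for p in [(344,170),(357,170),(346,270),(360,270),(350,149),(344,160),(315,280)]: print(p,on('w2',*p,.068))
im=np.load('pics/w2.npz')['im'];a=cv2.resize(im[90:350,220:460],None,fx=2.3,fy=2.3,interpolation=cv2.INTER_CUBIC);cv2.imwrite('pics/w2c.png',a[:,:,::-1])
im=np.load('pics/s2.npz')['im'];a=cv2.resize(im[180:290,260:400],None,fx=5,fy=5,interpolation=cv2.INTER_CUBIC);cv2.imwrite('pics/s2c.png',a[:,:,::-1])
im=np.load('pics/d2.npz')['im'];a=cv2.resize(im[235:315,280:370],None,fx=7,fy=7,interpolation=cv2.INTER_CUBIC);cv2.imwrite('pics/d2c.png',a[:,:,::-1])
```

```text
(344, 170) [0.5456 0.0823 0.068 ]
(357, 170) [0.5578 0.0818 0.068 ]
(346, 270) [ 0.5454 -0.023   0.068 ]
(360, 270) [ 0.5598 -0.0236  0.068 ]
(350, 149) [0.5515 0.1018 0.068 ]
(344, 160) [0.5458 0.0918 0.068 ]
(315, 280) [ 0.5129 -0.0333  0.068 ]
```

View pics/w2c.png

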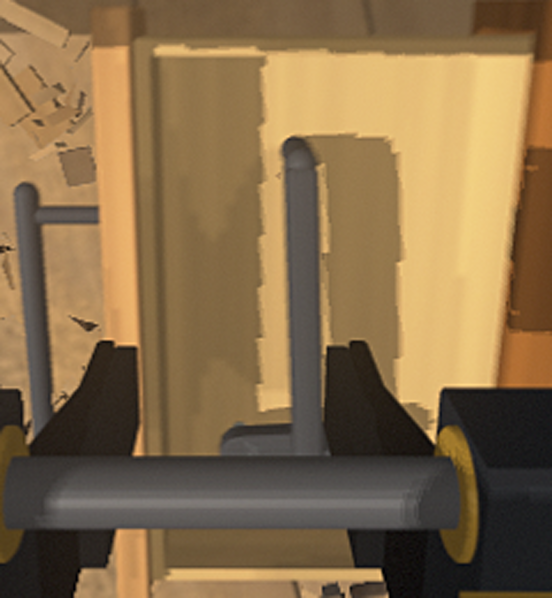

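View pics/s2c.png

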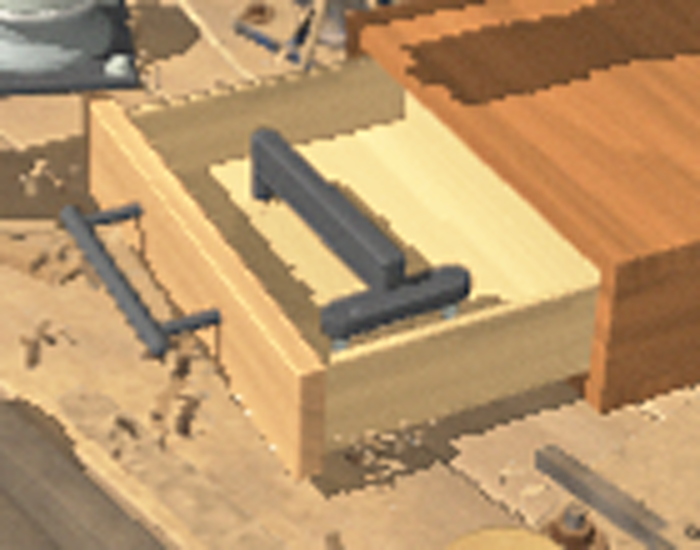

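View pics/d2c.png

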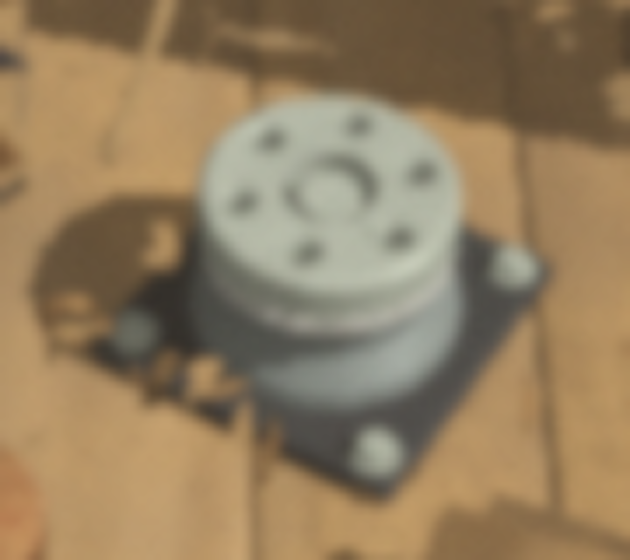

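The spanner stands with its handle toward +y. Before grasping, I'll triangulate the lamp for clearance and look at the ring holes.

Run:
```python
from h import *
def tri(a,b):
    o1,d1=ray(*a);o2,d2=ray(*b);d1/=np.linalg.norm(d1);d2/=np.linalg.norm(d2)
    A=np.stack([d1,-d2],1);s=np.linalg.lstsq(A,o2-o1,rcond=None)[0]
    p,q=o1+d1*s[0],o2+d2*s[1];return ((p+q)/2).round(3),np.linalg.norm(p-q).round(4)
print('base',on('side0',265,243,0),on('scene0',328,185,0))
print('head',tri(('scene0',525,130),('side0',238,80)))
print('elbow', tri(('scene0',328,65),('side0',250,115)))
print('ring',tri(('s2',267,173),('d2',327.5,262)))
print('sp end top', tri(('s2',313,207),('w2',350,149)))
print('proj head', [ (np.array(proj('s2',[.5527+dx,y,.05])).round(1)) for y in (-.04,-.047) for dx in (-.042,.042)])
```

```text
base [0.7114 0.2471 0.    ] [0.7142 0.281  0.    ]
head (array([ 0.939, -0.205,  0.306]), np.float64(0.0259))
elbow (array([0.703, 0.275, 0.398]), np.float64(0.0109))
ring (array([0.518, 0.338, 0.062]), np.float64(0.005))
sp end top (array([0.556, 0.098, 0.054]), np.float64(0.0083))
proj head [array([320.8, 239.1]), array([349.8, 230.2]), array([322.2, 240.6]), array([351.3, 231.6])]
```

jog_arm:
  increments:
    - [[0, 0, 0, 0, 0.03, 0.01, -0.2], [0, 0, 0, -0.005, 0.07, 0.02, -0.2], [0, 0, 0, -0.01, 0.11, 0.03, -0.2], [0, 0, 0, -0.015, 0.15, 0.03, -0.2], [0, 0, 0, -0.015, 0.19, 0.03, -0.2], [0, 0, 0, -0.015, 0.23, 0.03, -0.2], [0, 0, 0, -0.015, 0.26, 0.03, -0.2], [0, 0, 0, -0.015, 0.26, 0.03, -0.2]]

```text
time: 5.15
position: [0.5072, 0.3321, 0.2497]
tool_rot: [0.491, -0.507, 0.51, -0.492]
ft_force: [-0.1, -0.2, -0.1]
grip_width: 0.0518
```

Run:
```python
from h import *
snap('wrist','w3'); print(get_obs()['position'],get_obs()['time'])
```

```text
[0.50733459 0.33010544 0.24963479] 5.2
```

View pics/w3.png

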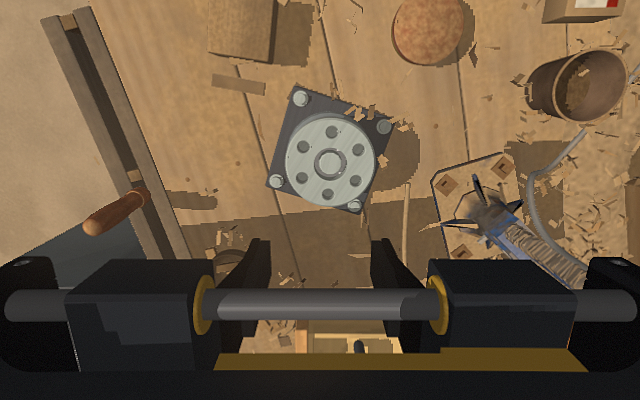

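The wrist view shows the ring with six dark holes around (330,163). I'm extracting their centroids.

```bash
cat > holes.py <<'E'
from h import *
def holes(f,seeds,r=9):
    im=np.load(f'pics/{f}.npz')['im'];g=cv2.cvtColor(im,cv2.COLOR_RGB2GRAY).astype(float);P=[]
    for u,v in seeds:
        p=g[v-r:v+r+1,u-r:u+r+1];thr=(p.min()+np.median(p))/2+5
        n,lab,st,ce=cv2.connectedComponentsWithStats((p<thr).astype(np.uint8))
        i=1+np.argmax(st[1:,4]);c=ce[i]+[u-r,v-r];P.append(on(f,*c,.07)[:2]);print(c.round(1),st[i,4],P[-1])
    return np.array(P)
def fit(P):
    # centre c, angle a mod 60: holes at c+.032*(cos,sin)
    c=P.mean(0)
    A=np.c_[2*P,np.ones(len(P))];s=np.linalg.lstsq(A,(P**2).sum(1),rcond=None)[0];cc=s[:2]
    q=P-cc;a=np.arctan2(q[:,1],q[:,0]);ph=np.angle(np.exp(6j*a).mean())/6
    print('mean',c.round(4),'circ',cc.round(4),'r',np.hypot(*q.T).round(4),'phase',np.degrees(ph).round(2),'each',(np.degrees(a)%60).round(1));return cc,ph
E
python3 - <<'E'
from holes import *
P=holes('w3',[(303,147),(331,132),(358,150),(355,178),(327,194),(302,177)]);fit(P)
im=np.load('pics/w3.npz')['im'];a=cv2.resize(im[80:220,260:400],None,fx=4,fy=4,interpolation=cv2.INTER_CUBIC);cv2.imwrite('pics/w3c.png',a[:,:,::-1])
E
```

```text
[302.6 146.5] 122 [0.4919 0.3645]
[331.1 131.8] 120 [0.5207 0.3779]
[357.7 149.4] 112 [0.5468 0.3596]
[354.9 180.3] 102 [0.5439 0.3279]
[327.3 193.9] 101 [0.5151 0.3144]
[301.4 177.6] 111 [0.4891 0.3327]
mean [0.5179 0.3462] circ [0.5179 0.3462] r [0.0318 0.0318 0.0319 0.0318 0.0319 0.0318] phase 24.94 each [24.8 25.  24.9 24.9 24.9 25.1]
```

View pics/w3c.png

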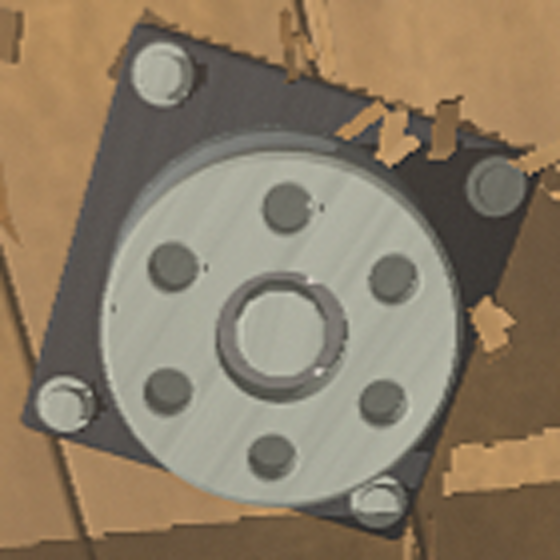

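Clean fit: centre (0.518, 0.346), phase 24.9°, residuals under 0.2 mm. I'll turn the spanner by about +24° to put it in, so the handle points at about 115°. One more ring frame now that the arm has settled, then the grasp.

Run:
```python
from holes import *
snap('wrist','w4'); print(get_obs()['position'],get_obs()['time'])
P=holes('w4',[(303,147),(331,132),(358,150),(355,178),(327,194),(302,177)]);fit(P)
```

```text
[0.50758713 0.32897422 0.2497548 ] 5.25
[302.5 144.2] 122 [0.4919 0.3645]
[330.9 129.3] 120 [0.5206 0.3781]
[357.6 147.1] 117 [0.5467 0.3596]
[354.9 178. ] 100 [0.5439 0.328 ]
[327.2 191.8] 100 [0.5151 0.3142]
[301.4 175.3] 112 [0.4891 0.3328]
mean [0.5179 0.3462] circ [0.5179 0.3462] r [0.0318 0.032  0.0318 0.0317 0.0321 0.0317] phase 24.99 each [24.8 25.1 25.  25.1 25.  24.9]
```

jog_arm:
  increments:
    - [[0, 0, 2.8, 0.005, -0.03, -0.005, -0.2], [0, 0, 2.8, 0.012, -0.075, -0.01, -0.2], [0, 0, 2.8, 0.02, -0.12, -0.02, -0.2], [0, 0, 2.8, 0.028, -0.165, -0.03, -0.2], [0, 0, 2.8, 0.035, -0.21, -0.04, -0.2], [0, 0, 2.8, 0.042, -0.255, -0.06, -0.2], [0, 0, 2.8, 0.045, -0.29, -0.08, -0.2], [0, 0, 2.8, 0.045, -0.322, -0.1, -0.2]]

```text
time: 6.05
position: [0.5514, 0.0032, 0.1491]
tool_rot: [0.502, -0.496, 0.499, -0.502]
ft_force: [0.5, -1.0, -0.6]
grip_width: 0.0523
```

jog_arm:
  increments:
    - [[0, 0, 0, 0.001, 0.005, 0, -0.2], [0, 0, 0, 0.001, 0.005, -0.02, -0.2]]

```text
time: 6.25
position: [0.5525, 0.0059, 0.1302]
tool_rot: [-0.501, 0.497, -0.501, 0.502]
ft_force: [0.2, 0.6, 0.1]
grip_width: 0.0524
```

Run:
```python
from h import *
snap('scene','s5'); o=get_obs(); print(o['position'],Rn.from_quat(o['tool_rot']).as_matrix().round(3).tolist())
im=np.load('pics/s5.npz')['im'];a=cv2.resize(im[130:290,240:420],None,fx=4,fy=4,interpolation=cv2.INTER_CUBIC);cv2.imwrite('pics/s5c.png',a[:,:,::-1])
snap('wrist','w5')
```

```text
[0.54980909 0.00701852 0.1266224 ] [[0.006, -0.002, 1.0], [-1.0, -0.002, 0.006], [0.002, -1.0, -0.002]]
```

View pics/s5c.png

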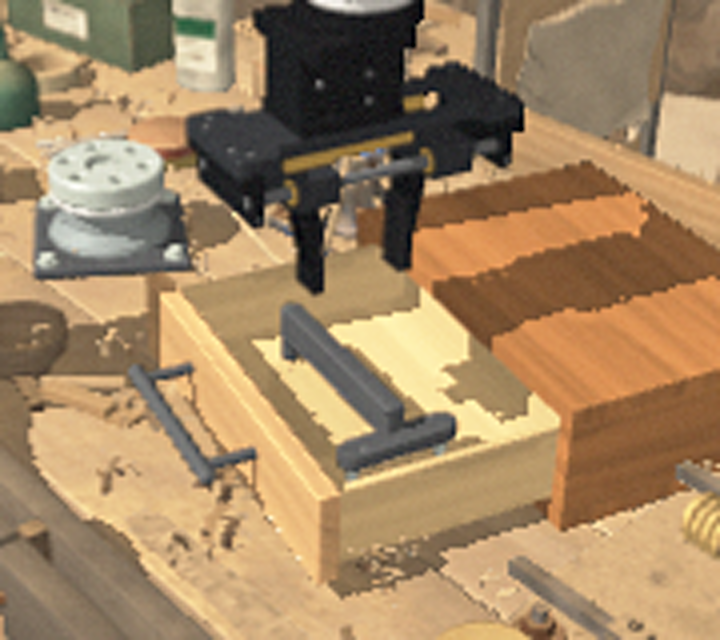

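View pics/w5.png

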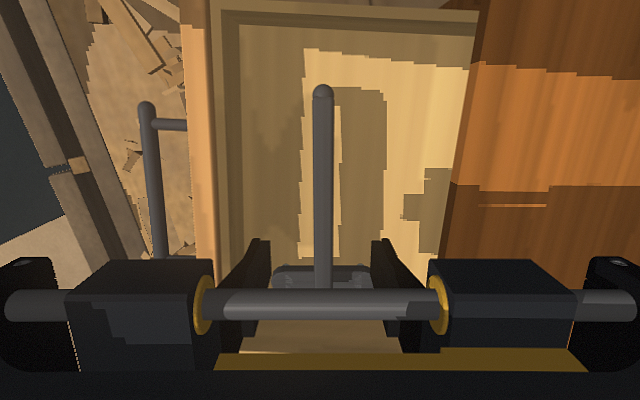

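The spanner is now centred between the fingers at u≈323, its end at (323,86). The cross head shows at v≈266.

Run:
```python
from h import *
for p in [(313.5,110),(333,110),(314,240),(333,240),(323,85)]: print(p,on('w5',*p,.068))
for p in [(274,268),(371,268),(300,266)]: print(p,on('w5',*p,.050))
```

```text
(313.5, 110) [0.5455 0.0795 0.068 ]
(333, 110) [0.5576 0.0796 0.068 ]
(314, 240) [ 0.5457 -0.0088  0.068 ]
(333, 240) [ 0.5591 -0.0088  0.068 ]
(323, 85) [0.5513 0.0943 0.068 ]
(274, 268) [ 0.5142 -0.0408  0.05  ]
(371, 268) [ 0.5898 -0.0404  0.05  ]
(300, 266) [ 0.5345 -0.039   0.05  ]
```

jog_arm:
  increments:
    - [[0, 0, 0, 0.002, 0, -0.02, -0.2], [0, 0, 0, 0.002, -0.001, -0.05, -0.2], [0, 0, 0, 0.002, -0.001, -0.075, -0.2], [0, 0, 0, 0.002, -0.001, -0.0905, -0.2], [0, 0, 0, 0.002, -0.001, -0.0905, -0.2], [0, 0, 0, 0.002, -0.001, -0.0905, 0.2], [0, 0, 0, 0.002, -0.001, -0.0905, 0.6], [0, 0, 0, 0.002, -0.001, -0.0905, 1]]
  squeeze: 25

```text
time: 7.15
position: [0.5523, 0.0066, 0.0383]
tool_rot: [0.503, -0.498, 0.499, -0.501]
ft_force: [0.5, -0.3, 0.1]
grip_width: 0.0356
```

jog_arm:
  increments:
    - [[0, 0, 0, 0, 0, 0, 1], [0, 0, 0, 0, 0, 0, 1], [0, 0, 0, 0, 0, 0, 1]]
  squeeze: 45

```text
time: 7.45
position: [0.5523, 0.0066, 0.0387]
tool_rot: [0.503, -0.498, 0.499, -0.501]
ft_force: [-0.2, -0.3, 2.1]
grip_width: 0.0135
```

jog_arm:
  increments:
    - [[0, 0, 0, 0, 0, 0.01, 1], [0, 0, 0, 0, 0, 0.03, 1], [0, 0, 0, 0, 0, 0.06, 1], [0, 0, 0, 0, 0, 0.09, 1], [0, 0, 0, 0, 0, 0.11, 1], [0, 0, 0, 0, 0, 0.11, 1]]
  squeeze: 55

```text
time: 8.05
position: [0.5543, 0.0063, 0.1519]
tool_rot: [-0.501, 0.496, -0.501, 0.502]
ft_force: [-0.4, -0.5, -2.6]
grip_width: 0.0132
```

Run:
```python
from h import *
snap('wrist','w6');snap('scene','s6');snap('side','d6'); o=get_obs(); print(o['position'],o['grip_width'],o['ft_force'],Rn.from_quat(o['tool_rot']).as_matrix().round(3).tolist())
im=np.load('pics/s6.npz')['im'];a=cv2.resize(im[130:290,240:420],None,fx=4,fy=4,interpolation=cv2.INTER_CUBIC);cv2.imwrite('pics/s6c.png',a[:,:,::-1])
```

```text
[0.55126827 0.00682257 0.14789244] 0.013530296860759447 [ 0.28339591 -0.19105503 -1.67678051] [[0.007, -0.002, 1.0], [-1.0, -0.002, 0.007], [0.002, -1.0, -0.002]]
```

View pics/s6c.png

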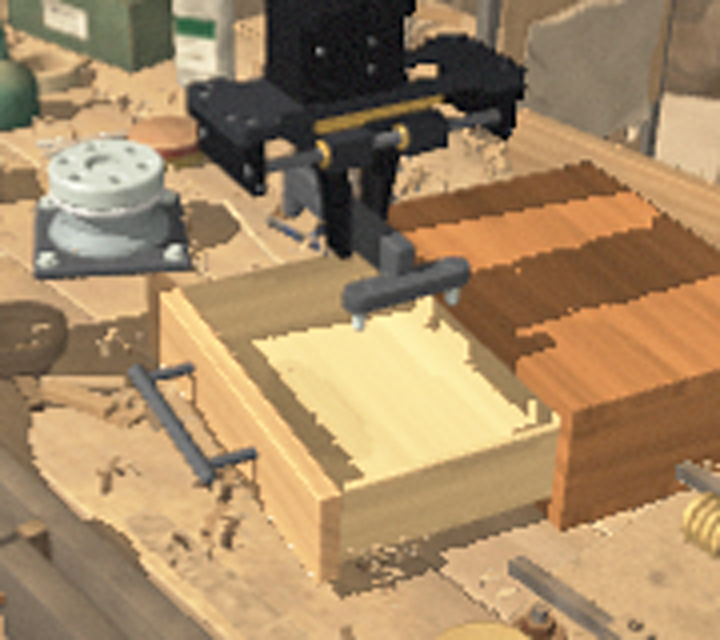

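View pics/w6.png

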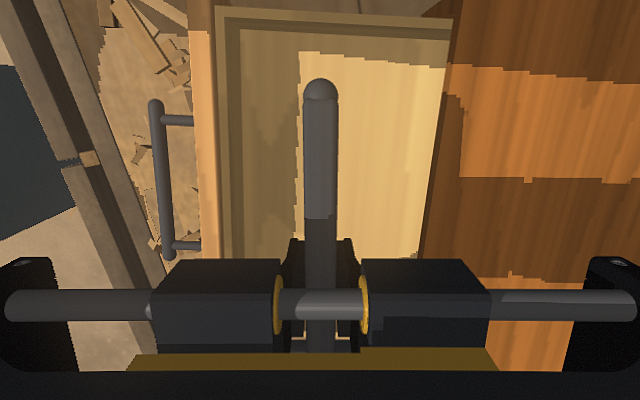

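The spanner is held level and in line with the tool, with both prong tips visible in the scene crop at (359,322) and (451,297). I'm measuring the offset from the tips to the TCP on a settled frame.

Run:
```python
from h import *
o=get_obs();p=o['position'];print(p,o['time'])
snap('scene','s7');snap('wrist','w7');print(get_obs()['position'])
im=np.load('pics/s7.npz')['im'];a=cv2.resize(im[170:230,300:370],None,fx=10,fy=10,interpolation=cv2.INTER_CUBIC);cv2.imwrite('pics/s7c.png',a[:,:,::-1])
zt=p[2]+.0293
g=cv2.cvtColor(np.load('pics/w7.npz')['im'],cv2.COLOR_RGB2GRAY)
for v in (100,130,160,190): print(v,g[v,292:350:1].tolist())
```

```text
[0.55126827 0.00682257 0.14789244] 8.2
[0.55105609 0.00681515 0.14724636]
100 [112, 112, 112, 114, 115, 113, 112, 109, 107, 109, 101, 81, 72, 78, 81, 82, 79, 77, 75, 77, 75, 77, 74, 75, 76, 75, 75, 77, 77, 76, 76, 77, 75, 78, 76, 78, 77, 77, 79, 77, 76, 71, 66, 63, 51, 83, 166, 184, 180, 178, 177, 179, 180, 179, 180, 180, 181, 181]
130 [101, 102, 103, 104, 102, 103, 100, 102, 102, 104, 96, 68, 83, 87, 87, 85, 84, 82, 83, 82, 84, 81, 82, 83, 83, 82, 83, 82, 82, 80, 79, 78, 80, 80, 79, 81, 82, 81, 81, 82, 76, 72, 70, 65, 58, 56, 110, 189, 180, 179, 176, 176, 180, 179, 180, 184, 182, 184]
160 [100, 101, 101, 102, 103, 103, 99, 99, 97, 121, 165, 102, 70, 85, 86, 83, 82, 81, 79, 80, 81, 82, 81, 82, 82, 82, 82, 80, 81, 79, 80, 80, 79, 78, 81, 82, 79, 79, 82, 78, 74, 69, 65, 60, 53, 78, 159, 183, 177, 175, 179, 179, 181, 181, 183, 184, 184, 184]
190 [101, 101, 103, 103, 102, 99, 101, 94, 114, 169, 166, 155, 59, 82, 86, 82, 80, 81, 80, 82, 79, 79, 81, 80, 80, 81, 82, 82, 79, 78, 78, 78, 78, 79, 80, 80, 80, 79, 81, 77, 70, 66, 62, 56, 53, 111, 188, 178, 175, 178, 178, 180, 182, 185, 183, 186, 183, 183]
```

View pics/s7c.png

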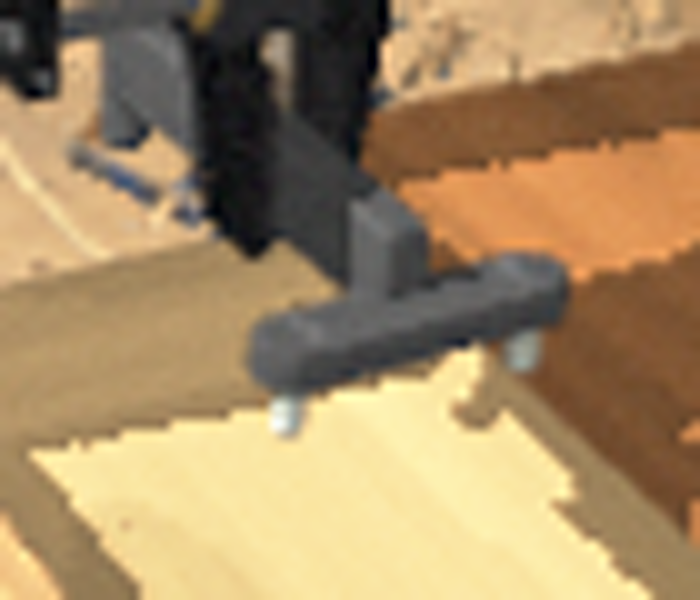

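Run:
```python
from h import *
p=np.array([.5511,.0068,.1476])
for (u,v) in [(328.6,213.0),(352,206.7)]: print(on('s7',u-.5,v-.5,p[2]-.0160)-p)
zt=p[2]+.0293
L={100:303.2,130:303,160:303.6,190:303.7};R={100:337.6,130:338.2,160:337.5,190:337}
for v in L: print(v,(on('w7',L[v],v,zt)+on('w7',R[v],v,zt))/2-p)
print(on('w7',320,79,zt)-p)
```

```text
[-0.0303 -0.0609 -0.016 ]
[ 0.0337 -0.0616 -0.016 ]
100 [-0.0001   0.08045  0.0293 ]
130 [-1.11022302e-16  6.94500000e-02  2.93000000e-02]
160 [5.000e-05 5.785e-02 2.930e-02]
190 [1.000e-04 4.565e-02 2.930e-02]
[-0.0003  0.0878  0.0293]
```

The tips sit about 60 mm from the TCP along -y. I'm moving to above the ring.

jog_arm:
  increments:
    - [[0, 0, 2, -0.003, 0.02, 0.005, 1], [0, 0, 4, -0.008, 0.05, 0.005, 1], [0, 0, 7, -0.014, 0.09, 0.005, 1], [0, 0, 10, -0.02, 0.13, 0.005, 1], [0, 0, 13, -0.026, 0.17, 0.005, 1], [0, 0, 16, -0.032, 0.21, 0.005, 1], [0, 0, 19, -0.038, 0.25, 0.005, 1], [0, 0, 22, -0.044, 0.29, 0.005, 1]]
  squeeze: 55

```text
time: 9.1
position: [0.5058, 0.2981, 0.1506]
tool_rot: [0.59, -0.393, 0.392, -0.586]
ft_force: [0.6, 1.3, -2.0]
grip_width: 0.0137
```

```bash
cat > pose.py <<'E'
from h import *
o=get_obs();R=Rn.from_quat(o['tool_rot']).as_matrix();z=R[:,2]*np.sign(R[0,2]);print('t',o['time'],'p',o['position'].round(4),'yaw',np.degrees(np.arctan2(z[1],z[0])).round(2),'down',R[:,1].round(4),'F',o['ft_force'].round(1),'M',o['moment'].round(2),'w',o['grip_width'].round(4))
E
python3 pose.py
```

```text
Traceback (most recent call last):
  File "pose.py", line 2, in <module>
    o=get_obs();R=Rn.from_quat(o['tool_rot']).as_matrix();z=R[:,2]*np.sign(R[0,2]);print('t',o['time'],'p',o['position'].round(4),'yaw',np.degrees(np.arctan2(z[1],z[0])).round(2),'down',R[:,1].round(4),'F',o['ft_force'].round(1),'M',o['moment'].round(2),'w',o['grip_width'].round(4))
                                                                                                                                                                                                                                                                  ^^^^^^^^^^^^^^^^^^^^^
AttributeError: 'float' object has no attribute 'round'
```

```bash
sed -i "s/o\['grip_width'\].round(4)/round(o['grip_width'],4)/" pose.py; python3 pose.py
```

```text
t 9.1 p [0.5058 0.2981 0.1506] yaw 22.54 down [-0.0055 -0.0043 -1.    ] F [ 0.6  1.3 -2. ] M [ 0.04 -0.11 -0.01] w 0.0137
```

jog_arm:
  increments:
    - [[0, 0, 1, -0.004, 0.03, 0, 1], [0, 0, 2, -0.009, 0.07, 0, 1], [0, 0, 2.2, -0.0133, 0.1025, 0, 1], [0, 0, 2.2, -0.0133, 0.1025, -0.02, 1], [0, 0, 2.2, -0.0133, 0.1025, -0.04, 1], [0, 0, 2.2, -0.0133, 0.1025, -0.048, 1], [0, 0, 2.2, -0.0133, 0.1025, -0.048, 1], [0, 0, 2.2, -0.0133, 0.1025, -0.048, 1]]

```text
time: 9.9
position: [0.4927, 0.4004, 0.1024]
tool_rot: [0.598, -0.382, 0.381, -0.593]
ft_force: [-0.1, 0.1, -2.2]
grip_width: 0.0135
```

```bash
python3 pose.py
python3 - <<'E'
from h import *
snap('scene','s8');snap('side','d8')
for n,x,y,k in(('s8',225,130,7),('d8',270,200,5)):
    im=np.load(f'pics/{n}.npz')['im'];a=cv2.resize(im[y:y+80,x:x+110],None,fx=7,fy=7,interpolation=cv2.INTER_CUBIC);cv2.imwrite(f'pics/{n}c.png',a[:,:,::-1])
E
python3 pose.py
```

```text
t 9.9 p [0.4927 0.4004 0.1024] yaw 24.71 down [-0.0058 -0.0048 -1.    ] F [-0.1  0.1 -2.2] M [ 0.03 -0.07  0.02] w 0.0135
t 10.0 p [0.4933 0.4007 0.1034] yaw 24.7 down [-0.0039 -0.0036 -1.    ] F [-0.2  0.9 -1.6] M [-0.02 -0.07  0.07] w 0.0134
```

View pics/s8c.png

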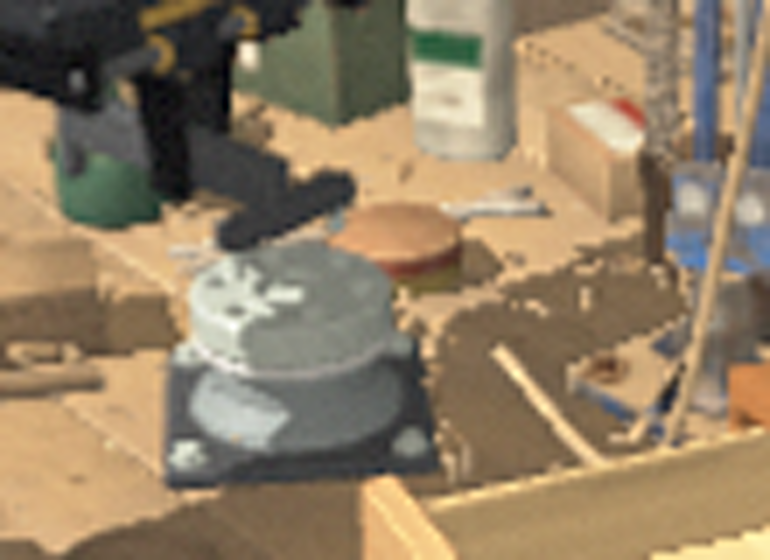

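View pics/d8.png

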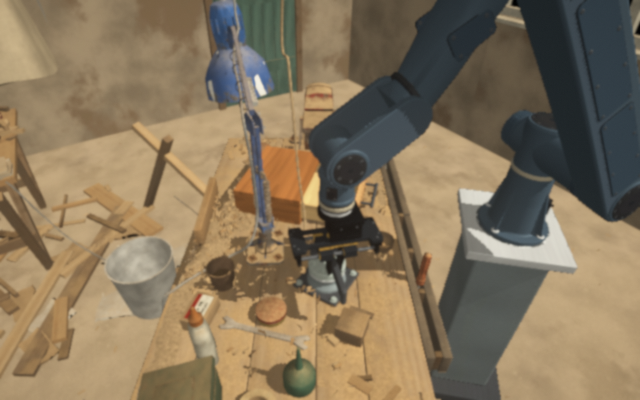

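Run:
```python
from h import *
print('head',on('s8',265.7,159.9,.1087))
# head extremes predicted
c=np.array([.4933,.4007])-.060*np.array([np.cos(np.radians(114.7)),np.sin(np.radians(114.7))]);print('pred origin',c)
e=np.array([np.cos(np.radians(24.7)),np.sin(np.radians(24.7))])
for s in (-.042,0,.042): print(np.array(proj('s8',[*(c+s*e),.1087]))-[225,130])
for s in (-.032,.032): print('tip',(np.array(proj('s8',[*(c+s*e),.0867]))-[225,130])*7)
P=[(.4919,.3645),(.5207,.3779),(.5468,.3596),(.5439,.3279),(.5151,.3144),(.4891,.3327)]
for q in P+[(.5179,.3462)]: print('hole',((np.array(proj('s8',[*q,.07]))-[225,130])*7).round(0), ((np.array(proj('s2',[*q,.07])))).round(1))
im=np.load('pics/s2.npz')['im'];a=cv2.resize(im[155:205,240:295],None,fx=12,fy=12,interpolation=cv2.INTER_CUBIC);cv2.imwrite('pics/s2r.png',a[:,:,::-1])
```

```text
head [0.5186 0.3381 0.1087]
pred origin [0.51837202 0.34618951]
[30.12094602 33.31830009]
[39.67476489 28.97475258]
[48.77966684 24.83963547]
tip [230.25922337 270.90493931]
tip [328.76142167 224.46233176]
hole [214. 276.] [255.5 169.5]
hole [262. 253.] [262.5 166.2]
hole [329. 257.] [272.  166.8]
hole [350. 285.] [274.9 170.7]
hole [302. 309.] [268.1 174.2]
hole [232. 305.] [258.2 173.5]
hole [281. 281.] [265.2 170.1]
```

View pics/s2r.png

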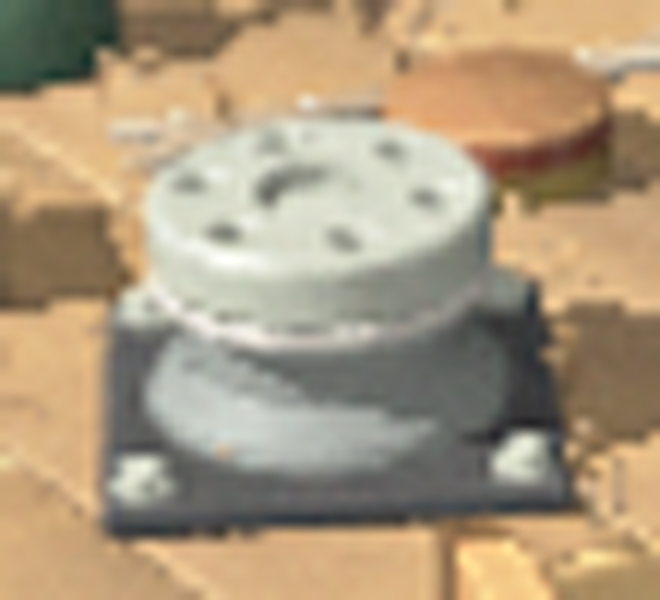

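The relative checks put the tip offset at about 61 mm. I'm correcting and descending to first contact depth.

jog_arm:
  increments:
    - [[0, 0, 0.25, -0.0012, 0.0008, -0.004, 1], [0, 0, 0.25, -0.0012, 0.0008, -0.008, 1], [0, 0, 0.25, -0.0012, 0.0008, -0.012, 1], [0, 0, 0.25, -0.0012, 0.0008, -0.015, 1], [0, 0, 0.25, -0.0012, 0.0008, -0.017, 1], [0, 0, 0.25, -0.0012, 0.0008, -0.0185, 1], [0, 0, 0.25, -0.0012, 0.0008, -0.0185, 1]]

```text
time: 10.7
position: [0.492, 0.4014, 0.0846]
tool_rot: [0.598, -0.381, 0.38, -0.594]
ft_force: [0.3, 0.2, -2.5]
grip_width: 0.0138
```

```bash
python3 pose.py
```

```text
t 10.7 p [0.492  0.4014 0.0846] yaw 24.95 down [-0.0044 -0.0039 -1.    ] F [ 0.3  0.2 -2.5] M [ 0.05 -0.01  0.05] w 0.0138
```

No contact force yet, with the tips nominally 2 mm below the face. I'll continue in small steps.

jog_arm:
  increments:
    - [[0, 0, 0, 0, 0, -0.0015, 1], [0, 0, 0, 0, 0, -0.003, 1], [0, 0, 0, 0, 0, -0.003, 1]]

```text
time: 11.0
position: [0.4918, 0.4013, 0.0814]
tool_rot: [0.598, -0.381, 0.38, -0.594]
ft_force: [-0.3, 1.0, -2.7]
grip_width: 0.0136
```

jog_arm:
  increments:
    - [[0, 0, 0, 0.0002, 0, -0.002, 1], [0, 0, 0, 0.0002, 0, -0.004, 1], [0, 0, 0, 0.0002, 0, -0.006, 1], [0, 0, 0, 0.0002, 0, -0.006, 1]]

```text
time: 11.4
position: [0.4918, 0.4012, 0.075]
tool_rot: [0.599, -0.381, 0.379, -0.594]
ft_force: [-0.1, 0.5, -1.9]
grip_width: 0.0132
```

```bash
python3 pose.py
python3 - <<'E'
from h import *
snap('scene','s9')
for n,x,y,k in(('s9',225,130,7),):
    im=np.load(f'pics/{n}.npz')['im'];a=cv2.resize(im[y:y+80,x:x+110],None,fx=7,fy=7,interpolation=cv2.INTER_CUBIC);cv2.imwrite(f'pics/{n}c.png',a[:,:,::-1])
E
```

```text
t 11.4 p [0.4918 0.4012 0.075 ] yaw 24.95 down [-0.0054 -0.0045 -1.    ] F [-0.1  0.5 -1.9] M [ 0.06  0.03 -0.04] w 0.0132
```

View pics/s9c.png

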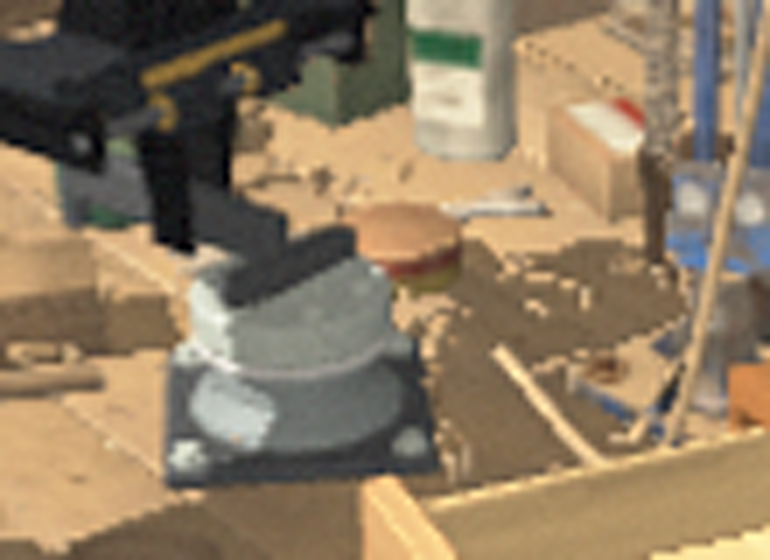

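Both prongs are seated with the head just above the face and no side load. I'm working out the arc offsets for the turn.

```bash
cat > arc.py <<'E'
from h import *
import sys
c=np.array([.5179,.3462]);p=get_obs()['position'][:2];v=p-c;print(np.hypot(*v),np.degrees(np.arctan2(v[1],v[0])))
for t in map(float,sys.argv[1:]):
    a=np.radians(-t);R=np.array([[np.cos(a),-np.sin(a)],[np.sin(a),np.cos(a)]]);print(-t,(c+R@v-p).round(4))
E
python3 arc.py 2 5 8 11 14 17 20
```

```text
0.06087432285211398 115.28657728633918
-2.0 [0.0019 0.0009]
-5.0 [0.0049 0.0021]
-8.0 [0.0079 0.0031]
-11.0 [0.011 0.004]
-14.0 [0.0141 0.0047]
-17.0 [0.0172 0.0052]
-20.0 [0.0204 0.0056]
```

jog_arm:
  increments:
    - [[0, 0, -2, 0.0019, 0.0009, 0, 1], [0, 0, -5, 0.0049, 0.0021, 0, 1], [0, 0, -8, 0.0079, 0.0031, 0, 1], [0, 0, -11, 0.011, 0.004, 0, 1], [0, 0, -14, 0.0141, 0.0047, 0, 1], [0, 0, -17, 0.0172, 0.0052, 0, 1], [0, 0, -20, 0.0204, 0.0056, 0, 1], [0, 0, -20, 0.0204, 0.0056, 0, 1]]
  squeeze: 60

```text
time: 12.25
position: [0.512, 0.4061, 0.0749]
tool_rot: [0.524, -0.479, 0.477, -0.518]
ft_force: [-0.9, -1.2, -1.5]
grip_width: 0.0134
```

```bash
python3 pose.py; python3 arc.py 2 4 6 8 10 12
```

```text
t 12.25 p [0.512  0.4061 0.0749] yaw 4.99 down [-0.0075 -0.0039 -1.    ] F [-0.9 -1.2 -1.5] M [-0.37  0.05  0.14] w 0.0134
0.06022213244388932 95.63605353981427
-2.0 [0.0021 0.0002]
-4.0 [0.0042 0.0003]
-6.0 [0.0063 0.0003]
-8.0 [0.0084 0.0002]
-10.0 [0.0105 0.0001]
-12.0 [ 0.0126 -0.0001]
```

jog_arm:
  increments:
    - [[0, 0, -2, 0.0021, 0.0003, 0, 1], [0, 0, -4, 0.0042, 0.0005, 0, 1], [0, 0, -6, 0.0063, 0.0006, 0, 1], [0, 0, -8, 0.0084, 0.0005, 0, 1], [0, 0, -8, 0.0084, 0.0005, 0, 1]]

```text
time: 12.75
position: [0.5203, 0.4064, 0.0749]
tool_rot: [-0.49, 0.514, -0.511, 0.484]
ft_force: [-0.4, -1.0, -2.5]
grip_width: 0.0137
```

```bash
python3 pose.py; python3 arc.py 1 2 3 4 5 6 7 8
python3 - <<'E'
from h import *
snap('scene','s10')
for n,x,y,k in(('s10',225,130,7),):
    im=np.load(f'pics/{n}.npz')['im'];a=cv2.resize(im[y:y+80,x:x+110],None,fx=7,fy=7,interpolation=cv2.INTER_CUBIC);cv2.imwrite(f'pics/{n}c.png',a[:,:,::-1])
E
```

```text
t 12.75 p [0.5203 0.4064 0.0749] yaw -2.92 down [-0.0082 -0.0034 -1.    ] F [-0.4 -1.  -2.5] M [-0.24  0.01  0.23] w 0.0137
0.0602331834764596 87.74299773019534
-1.0 [ 0.0011 -0.0001]
-2.0 [ 0.0021 -0.0001]
-3.0 [ 0.0031 -0.0002]
-4.0 [ 0.0042 -0.0003]
-5.0 [ 0.0052 -0.0004]
-6.0 [ 0.0063 -0.0006]
-7.0 [ 0.0073 -0.0007]
-8.0 [ 0.0084 -0.0009]
```

View pics/s10c.png

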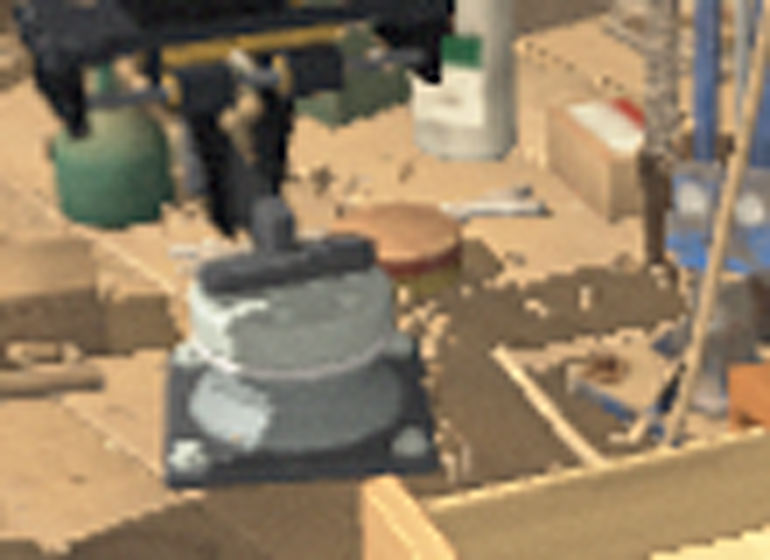

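The spanner is turning with the head still seated, 28° so far. I'm continuing in small steps while watching Mz and the forces.

jog_arm:
  increments:
    - [[0, 0, -1, 0.0011, -0.0001, 0, 1], [0, 0, -2, 0.0021, -0.0001, 0, 1], [0, 0, -3, 0.0031, -0.0002, 0, 1], [0, 0, -4, 0.0042, -0.0003, 0, 1], [0, 0, -4, 0.0042, -0.0003, 0, 1]]

```text
time: 13.3
position: [0.5245, 0.4061, 0.0749]
tool_rot: [-0.472, 0.531, -0.528, 0.466]
ft_force: [-0.4, -1.3, -1.2]
grip_width: 0.0137
```

```bash
python3 pose.py; python3 arc.py 1 2 3 4 5 6 7 8
```

```text
t 13.3 p [0.5245 0.4061 0.0749] yaw -6.94 down [-0.0084 -0.0028 -1.    ] F [-0.4 -1.3 -1.2] M [-0.17  0.04  0.26] w 0.0137
0.06025420518321137 83.68420053540521
-1.0 [ 0.001  -0.0001]
-2.0 [ 0.0021 -0.0003]
-3.0 [ 0.0031 -0.0004]
-4.0 [ 0.0042 -0.0006]
-5.0 [ 0.0052 -0.0008]
-6.0 [ 0.0062 -0.001 ]
-7.0 [ 0.0072 -0.0013]
-8.0 [ 0.0083 -0.0015]
```

jog_arm:
  increments:
    - [[0, 0, -1, 0.001, -0.0001, 0, 1], [0, 0, -2, 0.0021, -0.0003, 0, 1], [0, 0, -3, 0.0031, -0.0004, 0, 1], [0, 0, -4, 0.0042, -0.0006, 0, 1], [0, 0, -4, 0.0042, -0.0006, 0, 1]]

```text
time: 13.8
position: [0.5289, 0.4055, 0.0749]
tool_rot: [-0.453, 0.547, -0.544, 0.447]
ft_force: [-0.9, -0.1, -1.1]
grip_width: 0.0136
```

```bash
python3 pose.py; python3 arc.py 1 2 3 4
```

```text
t 13.8 p [0.5289 0.4055 0.0749] yaw -11.0 down [-0.0086 -0.002  -1.    ] F [-0.9 -0.1 -1.1] M [-0.19  0.15  0.23] w 0.0136
0.06030481305275716 79.5228410509236
-1.0 [ 0.001  -0.0002]
-2.0 [ 0.0021 -0.0004]
-3.0 [ 0.0031 -0.0007]
-4.0 [ 0.0041 -0.0009]
```

jog_arm:
  increments:
    - [[0, 0, -1, 0.001, -0.0002, 0, 1], [0, 0, -2, 0.0021, -0.0004, 0, 1], [0, 0, -3, 0.0031, -0.0007, 0, 1], [0, 0, -4, 0.0041, -0.0009, 0, 1], [0, 0, -4, 0.0041, -0.0009, 0, 1]]

```text
time: 14.3
position: [0.5331, 0.4046, 0.0749]
tool_rot: [-0.433, 0.563, -0.56, 0.428]
ft_force: [-0.5, -1.6, -0.7]
grip_width: 0.0137
```

```bash
python3 pose.py; python3 arc.py 1 2 3 4
```

```text
t 14.3 p [0.5331 0.4046 0.0749] yaw -15.05 down [-0.0087 -0.0012 -1.    ] F [-0.5 -1.6 -0.7] M [-0.1   0.17  0.24] w 0.0137
0.06034032526801782 75.40676489714733
-1.0 [ 0.001  -0.0003]
-2.0 [ 0.002  -0.0006]
-3.0 [ 0.003  -0.0009]
-4.0 [ 0.004  -0.0012]
```

jog_arm:
  increments:
    - [[0, 0, -1, 0.001, -0.0003, 0, 1], [0, 0, -2, 0.002, -0.0006, 0, 1], [0, 0, -3, 0.003, -0.0009, 0, 1], [0, 0, -3, 0.003, -0.0009, 0, 1]]

```text
time: 14.7
position: [0.5358, 0.4039, 0.0749]
tool_rot: [-0.418, 0.574, -0.57, 0.413]
ft_force: [-2.7, 1.2, -1.2]
grip_width: 0.0138
```

```bash
python3 pose.py; python3 arc.py 1 2 3 4
```

```text
t 14.7 p [0.5358 0.4039 0.0749] yaw -18.05 down [-9.4e-03 -7.0e-04 -1.0e+00] F [-2.7  1.2 -1.2] M [0.06 0.38 0.47] w 0.0138
0.06037723490521634 72.77835783295319
-1.0 [ 0.001  -0.0003]
-2.0 [ 0.002  -0.0007]
-3.0 [ 0.003 -0.001]
-4.0 [ 0.004  -0.0014]
```

jog_arm:
  increments:
    - [[0, 0, -1, 0.001, -0.0003, 0, 1], [0, 0, -2, 0.002, -0.0007, 0, 1], [0, 0, -2, 0.002, -0.0007, 0, 1]]

```text
time: 15.0
position: [0.5364, 0.4037, 0.0747]
tool_rot: [-0.409, 0.581, -0.577, 0.402]
ft_force: [-5.1, 2.8, -0.8]
grip_width: 0.0136
```

```bash
python3 pose.py; python3 arc.py 1 2 3 4
```

```text
t 15.0 p [0.5364 0.4037 0.0747] yaw -19.97 down [-1.170e-02 -4.000e-04 -9.999e-01] F [-5.1  2.8 -0.8] M [0.33 0.83 1.01] w 0.0136
0.060373108623649724 72.19321717616567
-1.0 [ 0.001  -0.0003]
-2.0 [ 0.002  -0.0007]
-3.0 [ 0.003 -0.001]
-4.0 [ 0.004  -0.0014]
```

Torque has climbed from about 0.25 to 1.3 N m while the motion stalls, so this is the stop. One more short press to seat it.

jog_arm:
  increments:
    - [[0, 0, -0.5, 0.0012, -0.0004, 0, 1], [0, 0, -1, 0.0025, -0.0008, 0, 1], [0, 0, -1, 0.0025, -0.0008, 0, 1], [0, 0, -1, 0.0025, -0.0008, 0, 1]]

```text
time: 15.4
position: [0.5366, 0.4037, 0.0745]
tool_rot: [-0.406, 0.585, -0.579, 0.397]
ft_force: [-6.2, 2.4, 0.4]
grip_width: 0.0137
```

```bash
python3 pose.py
```

```text
t 15.4 p [0.5366 0.4037 0.0745] yaw -20.84 down [-1.540e-02 -4.000e-04 -9.999e-01] F [-6.2  2.4  0.4] M [0.39 1.08 1.24] w 0.0137
```

The stop is firm. I'm backing off to the middle of the hole slack before lifting.

jog_arm:
  increments:
    - [[0, 0, 2, -0.0012, 0.0003, 0.0002, 1], [0, -0.2, 4, -0.0024, 0.0006, 0.0004, 1], [0, -0.3, 5.8, -0.0036, 0.0009, 0.0004, 1], [0, -0.3, 5.8, -0.0036, 0.0009, 0.0004, 1]]

```text
time: 15.8
position: [0.5337, 0.4046, 0.075]
tool_rot: [-0.433, 0.563, -0.56, 0.427]
ft_force: [0.0, 0.3, -1.7]
grip_width: 0.0137
```

```bash
python3 pose.py
```

```text
t 15.8 p [0.5337 0.4046 0.075 ] yaw -15.13 down [-0.0088 -0.001  -1.    ] F [ 0.   0.3 -1.7] M [ 0.01  0.   -0.03] w 0.0137
```

No load remains, so I'm lifting straight up.

jog_arm:
  increments:
    - [[0, 0, 0, 0, 0, 0.004, 1], [0, 0, 0, 0, 0, 0.01, 1], [0, 0, 0, 0, 0, 0.02, 1], [0, 0, 0, 0, 0, 0.04, 1], [0, 0, 0, 0, 0, 0.065, 1], [0, 0, 0, 0, 0, 0.08, 1], [0, 0, 0, 0, 0, 0.08, 1]]

```text
time: 16.5
position: [0.5357, 0.4057, 0.1586]
tool_rot: [-0.43, 0.563, -0.56, 0.43]
ft_force: [0.4, 0.3, -1.6]
grip_width: 0.0136
```

```bash
python3 pose.py
python3 - <<'E'
from h import *
snap('scene','s11');snap('wrist','w11')
im=np.load('pics/s11.npz')['im'];a=cv2.resize(im[110:270,220:420],None,fx=4,fy=4,interpolation=cv2.INTER_CUBIC)[:600];cv2.imwrite('pics/s11c.png',a[:,:,::-1])
E
python3 pose.py
```

```text
t 16.5 p [0.5357 0.4057 0.1586] yaw -15.14 down [-0.0024  0.0024 -1.    ] F [ 0.4  0.3 -1.6] M [ 0.02 -0.01  0.05] w 0.0136
t 16.6 p [0.5335 0.4045 0.1552] yaw -15.14 down [-8.6e-03 -8.0e-04 -1.0e+00] F [ 0.2  0.1 -2.9] M [ 0.01  0.01 -0.01] w 0.0135
```

View pics/s11c.png

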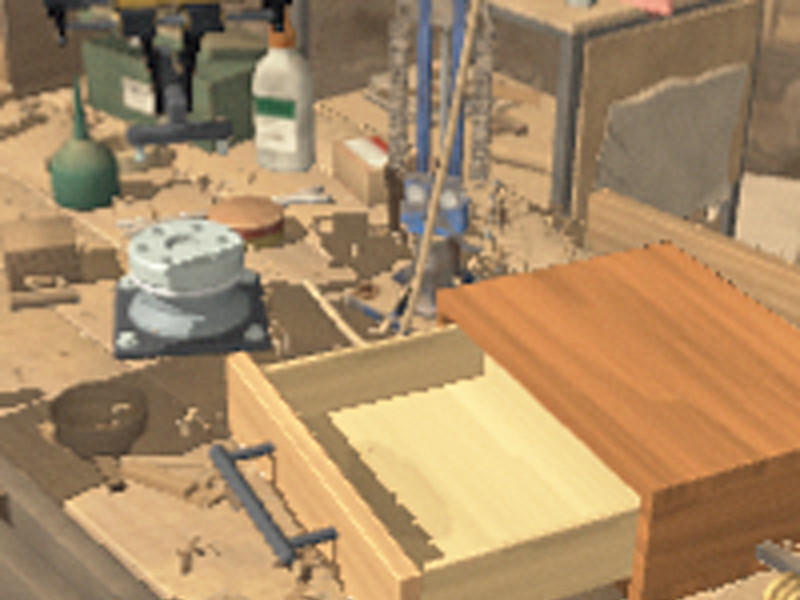

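View pics/w11.png

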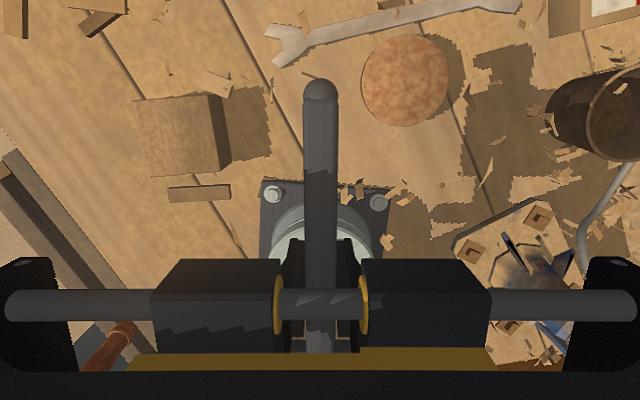

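The ring is clear, the spanner is still straight in the grip, and the oak block, tin and bowl are undisturbed. I'm returning to the drawer.

jog_arm:
  increments:
    - [[0, 0, 2, 0.001, -0.02, 0, 1], [0, 0, 4, 0.003, -0.055, 0, 1], [0, -0.2, 6, 0.005, -0.1, 0, 1], [0, -0.2, 8, 0.008, -0.145, 0, 1], [0, -0.3, 10, 0.01, -0.19, 0, 1], [0, -0.4, 12, 0.012, -0.235, 0, 1], [0, -0.5, 14, 0.014, -0.28, 0, 1], [0, -0.5, 15.5, 0.016, -0.32, 0, 1]]

```text
time: 17.4
position: [0.5482, 0.0825, 0.1539]
tool_rot: [0.503, -0.498, 0.498, -0.501]
ft_force: [0.7, -0.1, -1.6]
grip_width: 0.0136
```

```bash
python3 pose.py
```

```text
t 17.4 p [0.5482 0.0825 0.1539] yaw 0.4 down [-0.0025 -0.002  -1.    ] F [ 0.7 -0.1 -1.6] M [-0.05  0.    0.02] w 0.0136
```

jog_arm:
  increments:
    - [[0, 0, 0, 0.002, -0.03, 0, 1], [0, 0, 0, 0.004, -0.06, 0, 1], [0, 0, 0, 0.0041, -0.076, 0, 1], [0, 0, 0, 0.0041, -0.076, 0, 1], [0, 0, 0, 0.0041, -0.076, -0.02, 1], [0, 0, 0, 0.0041, -0.076, -0.04, 1], [0, 0, 0, 0.0041, -0.076, -0.06, 1], [0, 0, 0, 0.0041, -0.076, -0.06, 1]]

```text
time: 18.2
position: [0.5496, 0.0085, 0.0912]
tool_rot: [0.504, -0.5, 0.496, -0.5]
ft_force: [-1.3, 0.3, -2.1]
grip_width: 0.0134
```

```bash
python3 pose.py
python3 - <<'E'
from h import *
snap('scene','s12');snap('side','d12')
im=np.load('pics/s12.npz')['im'];a=cv2.resize(im[130:290,240:420],None,fx=3.5,fy=3.5,interpolation=cv2.INTER_CUBIC);cv2.imwrite('pics/s12c.png',a[:,:,::-1])
im=np.load('pics/d12.npz')['im'];a=cv2.resize(im[235:315,280:370],None,fx=7,fy=7,interpolation=cv2.INTER_CUBIC);cv2.imwrite('pics/d12c.png',a[:,:,::-1])
E
python3 pose.py
```

```text
t 18.2 p [0.5496 0.0085 0.0912] yaw 0.48 down [-9.5e-03 -1.0e-04 -1.0e+00] F [-1.3  0.3 -2.1] M [-0.    0.03 -0.01] w 0.0134
t 18.3 p [0.5519 0.0077 0.0936] yaw 0.47 down [-0.004  -0.0013 -1.    ] F [ 0.5  0.2 -1.2] M [-0.05  0.03  0.02] w 0.0136
```

View pics/s12c.png

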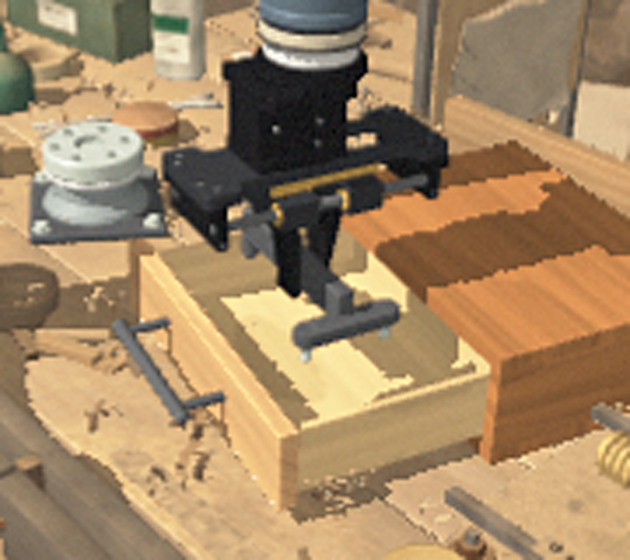

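View pics/d12c.png

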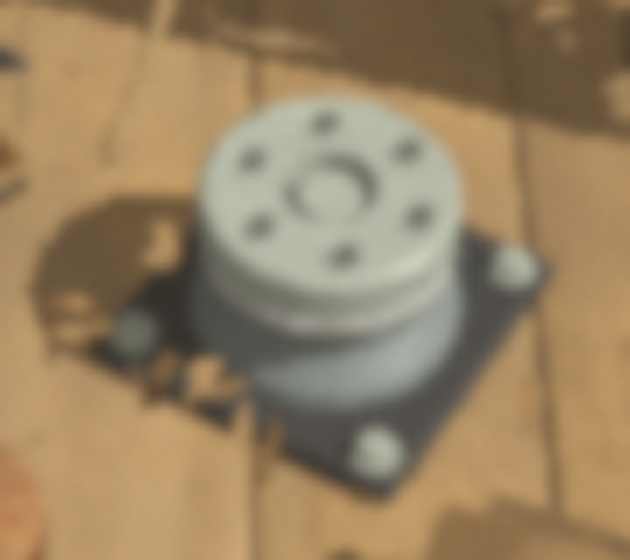

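Run:
```python
from h import *
def ph(f,pts):
    P=np.array([on(f,280+(x+.5)/7-.5,235+(y+.5)/7-.5,.07)[:2] for x,y in pts]);c=P.mean(0);q=P-c;a=np.arctan2(q[:,1],q[:,0]);print(c,np.hypot(*q.T).round(4),np.degrees(np.angle(np.exp(6j*a).mean())/6),np.degrees(a)%60)
ph('d2',[(360,124),(271,139),(244,202),(308,251),(401,236),(423,173)])
ph('d12',[(325,122),(253,158),(261,226),(344,256),(418,216),(408,149)])
```

```text
[0.51516667 0.3449    ] [0.0323 0.0319 0.0323 0.0316 0.032  0.0318] 24.92118688367152 [24.36599758 25.64566334 25.27030242 24.12083723 26.02882989 24.09647121]
[0.51503333 0.34501667] [0.0319 0.0317 0.0317 0.0322 0.0314 0.0322] -13.21891571716409 [47.06314032 46.09528596 47.70203227 46.30412679 46.40612926 47.116444  ]
```

jog_arm:
  increments:
    - [[0, -0.2, 0, 0.0004, -0.001, -0.02, 1], [0, -0.2, 0, 0.0004, -0.001, -0.038, 1], [0, -0.2, 0, 0.0004, -0.001, -0.048, 1], [0, -0.2, 0, 0.0004, -0.001, -0.052, 1], [0, -0.2, 0, 0.0004, -0.001, -0.0535, 1], [0, -0.2, 0, 0.0004, -0.001, -0.0545, 1], [0, -0.2, 0, 0.0004, -0.001, -0.0545, 1]]

```text
time: 19.0
position: [0.5528, 0.0067, 0.0397]
tool_rot: [0.502, -0.497, 0.499, -0.502]
ft_force: [-0.6, -0.5, -1.0]
grip_width: 0.0133
```

```bash
python3 pose.py
```

```text
t 19.0 p [0.5528 0.0067 0.0397] yaw 0.47 down [ 8.0e-04 -1.5e-03 -1.0e+00] F [-0.6 -0.5 -1. ] M [-0.01 -0.   -0.03] w 0.0133
```

The ring turned 38.1° (0.665 rad), which puts its start at 0.335, inside the stated range. I'm lowering the last millimetre and releasing.

jog_arm:
  increments:
    - [[0, 0, 0, 0, 0, -0.0006, 1], [0, 0, 0, 0, 0, -0.0012, 1], [0, 0, 0, 0, 0, -0.0012, 1]]

```text
time: 19.3
position: [0.5532, 0.0066, 0.0388]
tool_rot: [-0.502, 0.497, -0.499, 0.502]
ft_force: [0.4, 0.9, -0.2]
grip_width: 0.0133
```

```bash
python3 pose.py
```

```text
t 19.3 p [0.5532 0.0066 0.0388] yaw 0.47 down [ 0.0018 -0.0017 -1.    ] F [ 0.4  0.9 -0.2] M [-0.02 -0.02  0.03] w 0.0133
```

jog_arm:
  increments:
    - [[0, 0, 0, 0, 0, -0.0003, 0.6], [0, 0, 0, 0, 0, -0.0003, 0.4], [0, 0, 0, 0, 0, -0.0003, 0.2], [0, 0, 0, 0, 0, -0.0003, 0], [0, 0, 0, 0, 0, -0.0003, 0], [0, 0, 0, 0, 0, -0.0003, 0]]

```text
time: 19.9
position: [0.5533, 0.0066, 0.0385]
tool_rot: [-0.502, 0.497, -0.499, 0.502]
ft_force: [-0.2, 0.3, 0.6]
grip_width: 0.0416
```

jog_arm:
  increments:
    - [[0, 0, 0, 0, 0, 0.01, 0], [0, 0, 0, 0, 0, 0.03, 0], [0, 0, 0, 0, 0, 0.06, 0], [0, 0, 0, 0, 0, 0.1, 0], [0, 0, 0, 0, 0, 0.14, 0], [0, 0, 0, 0, 0, 0.18, 0], [0, 0, 0, 0, 0, 0.18, 0]]

```text
time: 20.6
position: [0.5571, 0.0061, 0.2252]
tool_rot: [-0.499, 0.493, -0.503, 0.505]
ft_force: [1.7, 0.1, -0.5]
grip_width: 0.0435
```

```bash
python3 pose.py
python3 - <<'E'
from h import *
snap('scene','s13');snap('side','d13');snap('wrist','w13')
im=np.load('pics/s13.npz')['im'];a=cv2.resize(im[110:330,150:420],None,fx=2.7,fy=2.7,interpolation=cv2.INTER_CUBIC);cv2.imwrite('pics/s13c.png',a[:,:,::-1])
for f in('d0',): pass
A=np.load('pics/side0.npz')['im'].astype(int);B=np.load('pics/d13.npz')['im'].astype(int);print('side diff at bowl,tin,oak,jar',[np.abs(A-B)[v-12:v+12,u-12:u+12].mean().round(2) for u,v in [(381,240),(270,312),(351,328),(369,150)]])
E
```

```text
t 20.6 p [0.5571 0.0061 0.2252] yaw 0.48 down [ 0.0152 -0.0042 -0.9999] F [ 1.7  0.1 -0.5] M [ 0.03 -0.06 -0.01] w 0.0435
side diff at bowl,tin,oak,jar [np.float64(1.03), np.float64(0.59), np.float64(0.61), np.float64(0.6)]
```

View pics/s13c.png

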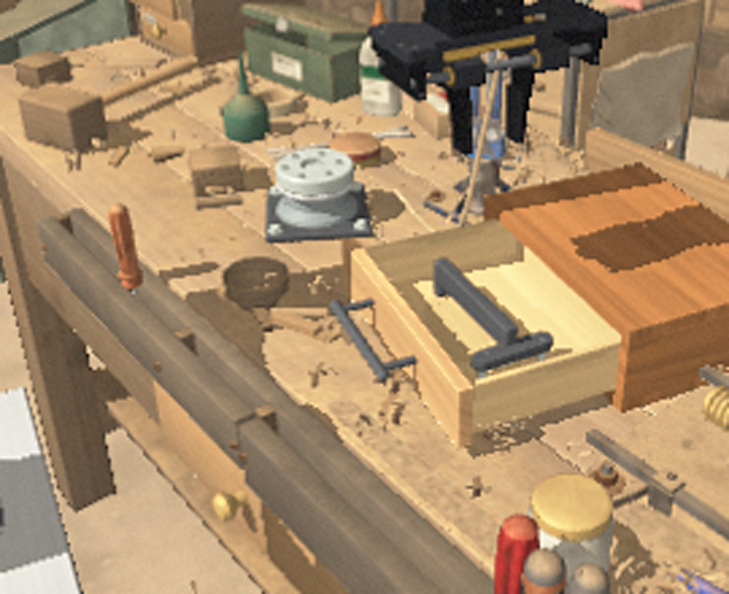

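View pics/w13.png

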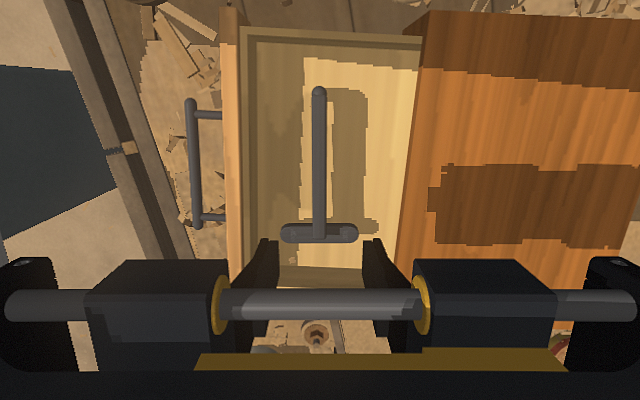

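The spanner stands level in the open drawer, as it was, at (319,90)–(320,235) in the wrist view. The bystanders' side-view pixels haven't changed and the gripper touches nothing. I'm letting the arm settle, then handing in.

jog_arm:
  increments:
    - [[0, 0, 0, 0, 0, 0, 0], [0, 0, 0, 0, 0, 0, 0], [0, 0, 0, 0, 0, 0, 0]]

```text
time: 21.05
position: [0.5519, 0.0068, 0.2175]
tool_rot: [0.503, -0.498, 0.498, -0.501]
ft_force: [-0.1, 0.7, -0.1]
grip_width: 0.0432
```

```bash
python3 pose.py; python3 -c "
from rig import *
print(hand_in())"
```

```text
t 21.05 p [0.5519 0.0068 0.2175] yaw 0.47 down [-0.0011 -0.0012 -1.    ] F [-0.1  0.7 -0.1] M [ 0.01  0.03 -0.  ] w 0.0432
the job is handed in; nothing more can be done
None
```

The job is done and handed in at 21 s. I opened the drawer about 143 mm and seated both spanner prongs in opposite holes of the lock ring. I turned the ring clockwise until the motion stalled at its stop, lifted the spanner off, and stood it back level in the open drawer.

**Ring:** side-camera pictures before and after show it turned 38.1° (0.665 rad). That implies a start of about 0.335, inside the stated range. At the stop the wrist moment rose from about 0.25 to 1.24 N m, about 1.6 N m at the ring axis.

**Bystanders:** the bowl, tin, oak block and jar look unchanged in the side view before and after. The gripper was clear of everything at the end.

**Checks that disagreed:** while the spanner was held, my estimates of how far the prong tips sit from the gripper's TCP ranged from 56 to 64 mm. I used 61 mm, and the prongs went in without side load.

The highest wrist force I saw was about 25 N, briefly, while I was holding the drawer handle.

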